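Nest a gear blank and close the hold-down

ROBOT

A 6-joint arm with a two-finger parallel gripper is mounted at the origin on the work surface. World frame = base frame: x ahead of the robot, y to its left, z up, the work surface at z = 0. Lengths are in m, angles in degrees, forces in N, time in s.
With the tool pointing down it reaches from about 0.3 to 0.775 m from the base axis. Payload 14.6 kg.
Tool frame: the origin (TCP) lies midway between the tips of the shut fingers; the grasp point (between the pads) lies 19 mm behind it; z points along the fingers, y is the direction in which the jaws open and shut (so a half turn about z gives the same grasp; the last joint's range is limited). The gripper opens to 94 mm and grips with 3 to 60 N. Pads are 16 mm wide; open, the fingers measure 119 mm over their backs; the gripper's body (75 mm by 177 mm) begins 78 mm behind the grasp point.
Start: joints at [71.643, 17.183, 87.147, -0, 75.671, -3.816], TCP at [0.138, 0.532, 0.166] pointing down, gripper open.
Joint ranges: [-173.82, 173.82], [-45.26, 126.66], [13.44, 144.39], [-59.66, 239.66], [0, 175.72], [-146.38, 146.38]. Speed limits (degrees/s): [127.2, 127.2, 147.25, 180, 180, 180].

INTERFACE

Orientations are given as a 3x3 rotation matrix whose columns are the frame's x, y, z axes.
In Python, from cell import goto, move_l, set_joints, open_jaws, grab, sleep, inverse_kinematics, read_camera, PlanningError, sign_off, look_for, outline_of, get_time, get_joints, get_joint_vel, get_joint_torque, get_tool_pos, get_tcp_rot, get_wrist_force, get_torque, get_grip_width gives the robot as it stands. Calls block until the motion is done:
- goto(position, orientation): joint-space move of the TCP to a pose.
- move_l(position, ori=None, rate=0.15): straight line of the TCP; ori=None keeps the orientation; rate is the mean speed in m/s.
- set_joints(angles): joint-space move.
- open_jaws() and grab(): open the fingers fully, or close them until they stop; the grip force is fixed at half the most.
- sleep(seconds).
- inverse_kinematics(position, orientation): joint angles nearest the present ones, or None.
- read_camera(name): name is "side" or "top" or "wrist"; returns a dict with "color" (384x512x3 uint8, blue, green, red), "K" (3x3 intrinsics, pixels), "k1" (the pictures are not rectified: a ray, as slopes to the right and down, at radius r is drawn at 1 + k1 r^2 times it, then the intrinsics apply), "R" (3x3) and "t" (3): a world point X has camera coordinates R X + t. Camera axes: x right, y down, z forward; pixel columns grow to the right and rows downward; lengths in m; the calibration is good to about 2 mm. A picture is of the moment at which its call begins. There is no depth.
A pose or a line that the arm cannot do raises PlanningError and nothing moves.
- sign_off(): hands the job in, once; it reports no verdict.
Trained networks look in a picture, given as the dict that the camera call returned (one of the last four; its "shot" number tells which), for a name from the list of things; names that differ only in an ending like _2 or _b are one class to them, and where a whole thing is asked for, a point or a joint stands for the part that bears it (a point fixed in the world has none). Each returns a list of dicts, best first, with "p" (0 to 1); they miss things now and then, are a little off and sometimes report something else, mostly with a low value. They report only what shows in the picture. A call takes as long as a camera call. They do not tell look-alikes from the thing itself.
- look_for(picture, thing): "point" ([x, y, z] in m, in world coordinates, good to about 4 mm: the middle of the surface that is visible of it).
- outline_of(picture, thing): "region" (384x512 bool, what is visible of it).
Readings, each from a call of its own:
- get_time(): time.
- get_joints(): joint angles.
- get_joint_vel(): joint speeds.
- get_joint_torque(): joint torques, N m.
- get_tool_pos(): TCP position.
- get_tcp_rot(): TCP orientation.
- get_wrist_force(): force on the tool from outside, world axes, zero at the start.
- get_torque(): the same for the moment, N m.
- get_grip_width(): opening from 0.0 (shut) to 1.0 (fully open).
Only numpy, scipy, OpenCV 4.12 (cv2) and the standard library are available. Lean on these libraries where they do the work, as an engineer would, in place of code of your own. Each camera call takes 0.05 s, during which the arm holds its last target. There are 200 camera calls.

TASK

With the fingertips, push the large black gear blank across the fixture plate until it drops over the rim and lies flat in the round nest, then push the post of the hold-down slide so that its tongue goes fully home over the blank. Only push: do not lift or carry the blank, and leave the bushing, bottle cap, pinion, sprue puller and scraper where they are.

Things in the scene. Friction and masses are not known exactly. Their poses are not given: they have to be found in the camera images.
- fixture: aluminium fixture plate fixed to the bench, 200 (own x) by 280 (own y) by 30 mm high; origin at the centre of its underside on the bench, z up; its flat top (the deck) is at z = 30 mm. The nest is at the middle of the plate; the hold-down slide stands on its own +y half; the blank starts somewhere on its own -y half, flat on the deck
- nest (a point): centre of the mouth of the round nest, at deck level: a recess 64 mm in diameter and 10 mm deep with a flat grey-lined floor
- blank: large black nylon gear blank, a disc 60 mm in diameter (outside the shallow teeth, pushes like a plain round disc) and 14 mm thick, about 45 g, loose; origin at the centre of its underside, z up. Lying in the nest its top stands 4 mm above the deck (underside 20 mm above the bench)
- slide (a joint): travel of the hold-down slide in m: 0 withdrawn (starts at 0 to 0.008), 0.035 fully home; it moves along the fixture's own -y, towards the nest, with about 2 N friction and stays where left. Its tongue, 24 mm wide and 6 thick, runs 6 mm above the deck: clear over a blank flat in the nest, blocked by any other. Withdrawn, its nose is 15 mm short of the nest; home, it covers 18 mm of the blank
- post_top (a point): centre of the top of the slide's upright round post, 44 mm above the deck, 16 mm in diameter (17 at the black cap), free-standing from 12 mm above the deck up. The bar ends 18 mm behind the post (own +y side). Two guide rails, tops 16 mm above the deck, run beside the bar from 65 to 115 mm from the nest centre along own +y
- bushing: white acetal bushing, a tube 26 mm in diameter and 26 mm high, standing on the deck to the +x side of the slide; origin at the centre of its underside; bystander
- cap: blue plastic bottle cap, 30 mm in diameter and 14 mm high, lying on the deck to the -x side of the slide; origin at the centre of its underside; bystander
- pinion: small black nylon pinion, 34 mm in diameter and 16 mm high, on the bench beside the plate; origin at the centre of its underside; bystander
- puller: squat aluminium sprue puller, a turned spool 40 mm in diameter and 42 mm high, on the bench beside the plate; origin at the centre of its underside; bystander
- scraper: chrome hand scraper lying on the bench, 160 mm long, 17 mm thick, its blade along its own +x; origin below the front end of its handle, at bench level; bystander
Not all that is in view belongs to the job. What is shaped like the blank but orange is not meant.

How it is judged (in metres and radians):
On the way, in this order (a step that is already met when the one before it is completed fails the run):
1. the blank lies flat in the nest (horizontal distance between blank and nest below 0.005 m and z of blank in the frame of fixture below 0.0225 m and angle between blank's own z axis and vertical below 0.06 rad), for 0.2 s.
2. the slide is home over the blank (all of step 1 and value of joint slide above 0.031 m), for 0.2 s.
At the end, for the whole second after the job is handed in: the blank lies at rest in the nest: centre within 5 mm of the nest's, underside below 22.5 mm (nest floor is at 20), tilt below 0.06 rad; the slide is home (over 31 of 35 mm) (all of step 2 and linear speed of blank below 0.01 m/s); the robot touches nothing.
It fails at once if the blank is lifted (underside centre over 10 mm above the deck) (height (world z) of blank above 0.04 m).
It fails at once if the blank is tipped steeply (over 0.6 rad) (angle between blank's own z axis and vertical above 0.6 rad).
It fails at once if the bushing, bottle cap, pinion, sprue puller or scraper is moved by more than 20 mm (distance of any of pinion, bushing, cap, puller, scraper from where it was at the start of the episode above 0.02 m).
It also fails if it takes over 48 s, if anything falls off the work surface, if the arm or the gripper's body presses on something with over 40 N, if the wrist force passes 120 N, or if a joint passes its speed limit or range.

## Working session

There is one attempt and no reset: what is moved stays moved. The work goes in short steps, each a Python script; the robot and the scene stay as the last script left them, time stands still between calls to the robot, and variables do not carry over. Pictures are saved under pics/ and viewed, about 8 in all and at most 12, crops included, and the job is handed in when it is done.

```bash
mkdir -p pics; ls; python3 - <<'E'
from cell import *
import cv2,numpy as np
ims=[]
for n in ["top","side"]:
    c=read_camera(n); cv2.imwrite(f"pics/{n}0.png",c["color"])
    print(n,c["K"].tolist(),c["k1"],c["R"].tolist(),c["t"].tolist())
    for th in ["fixture","blank","slide","bushing","cap","pinion","puller","scraper"]:
        print(th,[(np.round(d["point"],3).tolist(),round(d["p"],2)) for d in look_for(c,th)])
print(get_time())
E
```

```text
pics
top [[450.4409644058164, 0.0, 263.7049096952376], [0.0, 450.4409644058164, 184.87665180819582], [0.0, 0.0, 1.0]] -0.17738644305027335 [[0.01898173377446411, -0.9995307915978832, -0.024039351709723662], [-0.9860011940553868, -0.014730316482157125, -0.16608631219244707], [0.1656542758405797, 0.026855435651724466, -0.9858181609565168]] [-0.09786111460563682, 0.5467287870554528, 0.8703428058675403]
fixture [([0.543, -0.006, 0.029], 0.64), ([0.396, 0.024, 0.044], 0.58)]
blank [([0.647, -0.242, 0.013], 0.92), ([0.428, -0.239, 0.014], 0.79), ([0.529, -0.096, 0.042], 0.69)]
slide [([0.522, 0.068, 0.044], 0.71), ([0.544, -0.003, 0.029], 0.27)]
bushing [([0.546, -0.005, 0.028], 0.62)]
cap [([0.444, 0.047, 0.042], 0.5)]
pinion [([0.674, 0.007, 0.015], 0.71)]
puller [([0.394, 0.026, 0.045], 0.72)]
scraper [([0.426, -0.38, 0.012], 0.8)]
side [[451.83713341043546, 0.0, 255.34042090522456], [0.0, 451.83713341043546, 187.63257611879015], [0.0, 0.0, 1.0]] 0.0574417166782551 [[-0.9999111315445878, -0.005673274616642696, -0.012064119045583294], [0.004277629216481954, 0.7205505416489993, -0.6933892260611062], [0.012626595008479027, -0.6933792114596871, -0.7204622392700633]] [0.5468877883104086, 0.12186831002607308, 0.8868477280977712]
fixture [([0.537, 0.028, 0.03], 0.65)]
blank [([0.641, -0.237, 0.014], 0.87), ([0.526, -0.089, 0.042], 0.61)]
slide [([0.519, 0.088, 0.044], 0.74)]
bushing [([0.586, 0.11, 0.054], 0.55), ([0.399, 0.032, 0.02], 0.5)]
cap [([0.444, 0.052, 0.045], 0.64)]
pinion [([0.678, 0.013, 0.014], 0.7)]
puller [([0.394, 0.032, 0.023], 0.94)]
scraper [([0.427, -0.384, 0.011], 0.72)]
0.9
```

View pics/top0.png

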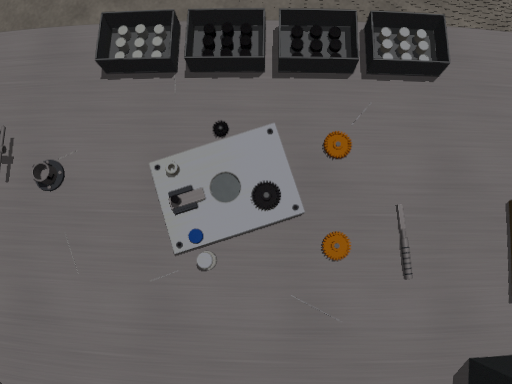

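View pics/side0.png

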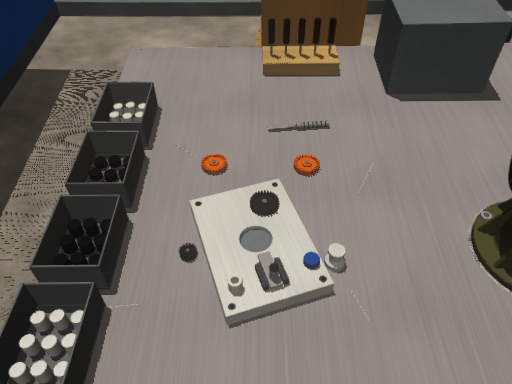

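Seen in the top view: the black blank is at (266,195). Things it could be confused with are the orange gears at (337,146) and (336,246), and the small pinion at (221,128). The nest is at (225,187), the slide at (185,199), and the deck's screw holes at (157,168), (270,131), (295,207) and (179,244). The side view agrees: blank (264,203), nest (256,239), slide (272,272). I choose the blank on the deck at (266,195).

```bash
cat > h.py <<'E'
from cell import *
import cv2,numpy as np
def px2w(c,px,z):
    K,k1=c["K"],c["k1"]
    u=cv2.undistortPoints(np.array(px,float).reshape(-1,1,2),K,np.array([k1,0,0,0,0.]) ,None,None).reshape(-1,2)
    d=np.c_[u,np.ones(len(u))]@c["R"]; o=-c["R"].T@c["t"]
    return (o+d*((z-o[2])/d[:,2])[:,None])[:,:2]
def w2px(c,P):
    P=np.atleast_2d(P); q=P@c["R"].T+c["t"]; s=q[:,:2]/q[:,2:]
    s=s*(1+c["k1"]*(s**2).sum(1,keepdims=True)); return s*np.diag(c["K"])[:2]+c["K"][:2,2]
def circ(w):  # circle centre of world contour points
    (x,y),r=cv2.minEnclosingCircle(w.astype(np.float32)); return np.array([x,y]),r
E
python3 - <<'E'
from h import *
H={"top":[(157,168),(270,131),(295,207),(179,244)],"side":[(235,307),(198,203),(279,184),(316,279)]}
for n in H:
    c=read_camera(n); g=cv2.cvtColor(c["color"],cv2.COLOR_BGR2GRAY)
    pts=[]
    for x,y in H[n]:
        w=g[y-5:y+6,x-5:x+6].astype(float); m=np.clip(np.median(w)-30-w,0,None)
        yy,xx=np.mgrid[y-5:y+6,x-5:x+6]; pts.append(((m*xx).sum()/m.sum(),(m*yy).sum()/m.sum()))
    W=px2w(c,pts,.03); print(n,"holes",W.round(4).tolist(),"ctr",W.mean(0),"sides",np.linalg.norm(np.diff(W[[0,1,2,3,0]],axis=0),axis=1))
    d=(W[1]-W[0])+(W[2]-W[3]); e=(W[2]-W[1])+(W[3]-W[0]); print("long dir deg",np.degrees(np.arctan2(d[1],d[0])),"short",np.degrees(np.arctan2(e[1],e[0])))
    o=max(outline_of(c,"blank"),key=lambda o:o["p"]*(c["color"][o["region"]].mean()<60))
    k=cv2.findContours(o["region"].astype(np.uint8),0,1)[0]; k=max(k,key=len).reshape(-1,2)
    ctr,r=circ(px2w(c,k,.044)); print("blank",ctr,r,w2px(c,[*ctr,.044]))
    x,y=(w2px(c,[*(W.mean(0)),.03])[0]).astype(int)
    cv2.imwrite(f"pics/{n}1.png",cv2.resize(c["color"][y-75:y+75,x-100:x+100],None,fx=4,fy=4,interpolation=2)); print("crop origin",x-100,y-75)
E
```

```text
top holes [[0.5858, 0.1381], [0.6664, -0.0984], [0.5058, -0.1532], [0.4245, 0.0829]] ctr [ 0.54562838 -0.00765374] sides [0.2499291  0.16970893 0.24971557 0.17049278]
long dir deg -71.08287253500359 short -161.13372656315855
blank [ 0.52871019 -0.09286278] 0.029608221724629402 [[265.64873504 194.49651741]]
crop origin 124 111
side holes [[0.5856, 0.138], [0.6673, -0.0996], [0.4995, -0.1557], [0.4295, 0.0825]] ctr [ 0.54548467 -0.00871548] sides [0.25119372 0.17693115 0.24825493 0.16567972]
long dir deg -72.32299189616212 short -160.99343237319357
blank [ 0.5280726  -0.08770038] 0.033373866230249405 [[264.56227179 202.53415927]]
crop origin 155 162
```

View pics/top1.png

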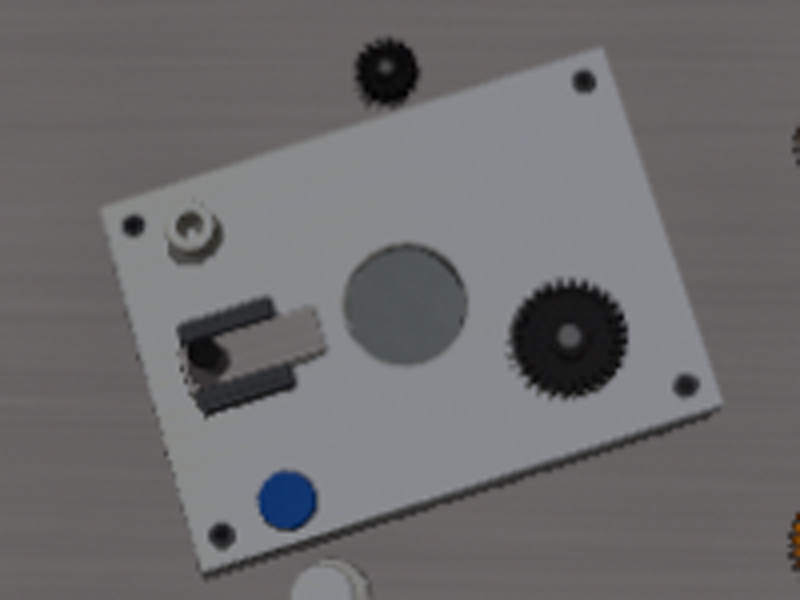

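View pics/side1.png

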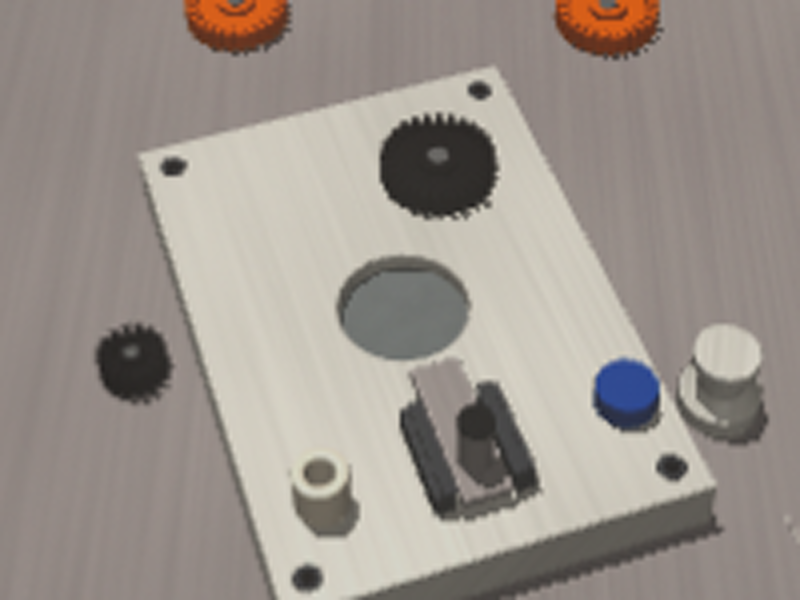

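The close crops confirm the choice: a black toothed disc with a hub on the deck's -y half, at crop (569,338) in the top view. The nest is at crop (405,304) and the post cap at about (208,355). Next I fit silhouettes for exact positions and plan a push with the flat finger face square to the blank-to-nest line.

```bash
cat >> h.py <<'E'
from scipy.optimize import minimize
T=np.linspace(0,2*np.pi,60); C=np.c_[np.cos(T),np.sin(T)]
def sil(c,xy,zs,r,S=4):
    P=np.vstack([np.c_[np.array(xy)+r*C,np.full(60,z)] for z in zs])
    m=np.zeros((384*S,512*S),np.uint8)
    h=cv2.convexHull((w2px(c,P)*S+(S-1)/2).round().astype(np.int32)); cv2.fillConvexPoly(m,h,1); return m
def fitdisc(c,mask,xy0,zs,r,S=4):
    M=cv2.resize(mask.astype(np.float32),None,fx=S,fy=S,interpolation=1)>.5
    f=lambda p: -(lambda s:(s&M).sum()/(s|M).sum())(sil(c,p,zs,r).astype(bool))
    q=minimize(f,xy0,method="Nelder-Mead",options=dict(initial_simplex=np.array(xy0)+[[0,0],[.006,0],[0,.006]],xatol=1e-4,fatol=1e-4)); return q.x,-q.fun
def dark(c,xy,z,rad,thr):
    g=cv2.cvtColor(c["color"],cv2.COLOR_BGR2GRAY); m=(g<thr).astype(np.uint8)
    m=cv2.morphologyEx(m,cv2.MORPH_CLOSE,np.ones((5,5)))
    w=sil(c,xy,[z],rad,1); return (m&w).astype(bool)
def findblank(c,xy,zb=.03,thr=70):
    return fitdisc(c,dark(c,xy,zb+.014,.042,thr),xy,[zb,zb+.014],.0297)
E
python3 - <<'E'
from h import *
for n in ["top","side"]:
    c=read_camera(n); g=cv2.cvtColor(c["color"],cv2.COLOR_BGR2GRAY)
    print(n,"blank",findblank(c,[.528,-.091]))
    x,y=w2px(c,[.5456,-.008,.03])[0].round().astype(int); fl=g[y-3:y+4,x-3:x+4].mean(); x2,y2=w2px(c,[.5976,.012,.03])[0].round().astype(int); dk=g[y2-3:y2+4,x2-3:x2+4].mean()
    m=((g<(fl+dk)/2)&sil(c,[.5456,-.008],[.03],.038,1).astype(bool))
    print("nest",fl,dk,fitdisc(c,m,[.5456,-.008],[.03],.032))
    cp=px2w(c,[(176,199.75)] if n=="top" else [(155+(478-1.5)/4,162+(421-1.5)/4)],.074)[0]
    print("post",cp)
E
```

```text
top blank (array([ 0.52761498, -0.09316141]), np.float64(0.9247475198856019))
nest 84.10204081632654 137.53061224489795 (array([ 0.5460848, -0.0078357]), np.float64(0.9734826649098246))
post [0.51095662 0.08349122]
side blank (array([ 0.52920892, -0.09334503]), np.float64(0.9134778699170746))
nest 115.51020408163265 199.91836734693877 (array([ 0.54687156, -0.00749758]), np.float64(0.9622591712852996))
post [0.51322128 0.08824255]
```

```bash
cat >> h.py <<'E'
NEST=np.array([.5462,-.0077])
def rotx(u,s=1):
    x=np.array([*(s*np.asarray(u)),0]); z=np.array([0,0,-1.]); return np.c_[x,np.cross(z,x),z]
def bestrot(u,p):
    a=[]
    for s in (1,-1):
        q=inverse_kinematics(list(p),rotx(u,s).tolist())
        if q is not None: a.append((np.abs(np.array(q)-get_joints()).max(),s))
    return rotx(u,min(a)[1]).tolist()
E
python3 - <<'E'
from h import *
B=np.array([.5283,-.0932]); d=NEST-B; u=d/np.linalg.norm(d); Z=.0355
grab()
s=B-u*.056; R=bestrot(u,[*s,.14])
goto([*s,.14],R); move_l([*s,Z],R); print(get_time(),get_wrist_force(),get_joints())
move_l([*(NEST-u*(.038+.025)),Z],R,rate=.05)
print(get_time(),get_wrist_force(),get_tool_pos())
c=read_camera("side"); b=NEST-u*.025
print(findblank(c,b)); cv2.imwrite("pics/s2.png",cv2.resize(c["color"][150:330,150:350],None,fx=3,fy=3))
c=read_camera("top"); cv2.imwrite("pics/t2.png",c["color"]);print("want",b)
E
```

```text
6.2167 [-0.53823314 -0.11887198 -0.06617933] [-1.98757277e+01  2.38938757e+01  9.66366563e+01  3.97076252e-04
  5.93990407e+01 -8.05988109e+00]
7.975 [ 0.06833744 -0.01412483 -0.52827667] [ 0.53326505 -0.06956297  0.03550692]
(array([ 0.52919758, -0.09315842]), np.float64(0.2121030557219892))
want [ 0.54107715 -0.0321695 ]
```

View pics/s2.png

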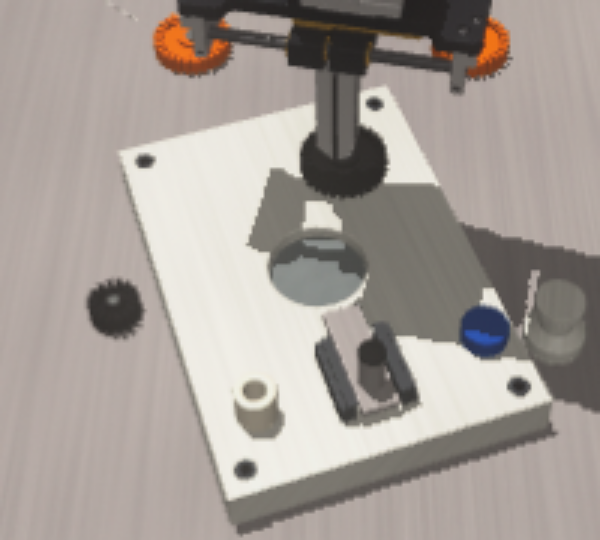

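The picture shows the blank still near crop (343,165), i.e. original (264,205), with the fingers over it, which isn't what I wanted. I'll check again before moving.

```bash
python3 - <<'E'
from h import *
print(get_time(),get_tool_pos(),get_grip_width(),get_wrist_force())
c=read_camera("side"); p=get_tool_pos(); print(w2px(c,[p,p+[0,0,.03],[.5283,-.0932,.044],[.5411,-.0322,.044],[*NEST,.03]]).round(1))
im=[c["color"][150:270,190:340],read_camera("top")["color"][130:250,180:330]]
cv2.imwrite("pics/s3.png",cv2.resize(np.hstack([im[0],im[1]]),None,fx=2.6,fy=2.6,interpolation=2))
E
```

```text
8.075 [ 0.53326295 -0.06953209  0.03550633] 0.006655663335464746 [ 0.32139706 -0.64322641 -0.61466609]
[[262.1 212. ]
 [262.  202.1]
 [264.4 200.5]
 [258.1 223.7]
 [255.6 238.1]]
```

View pics/s3.png

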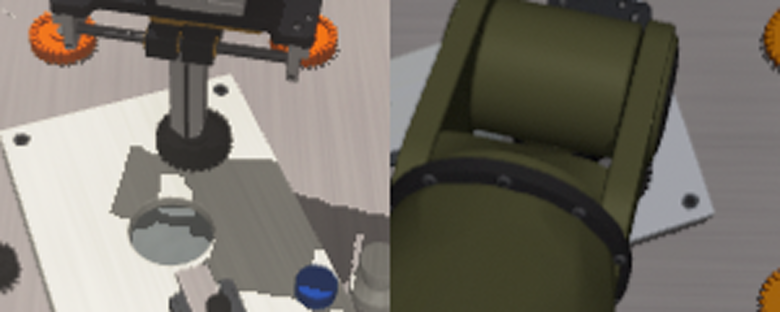

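```bash
python3 - <<'E'
from h import *
a=read_camera("side")["color"][160:250,220:310]; w=read_camera("wrist")["color"]
a=cv2.resize(a,(384,384),interpolation=2); w=cv2.resize(w,(400,300))
f=lambda i:(255*(i/255.)**.45).astype(np.uint8)
o=np.zeros((384,784,3),np.uint8); o[:,:384]=f(a); o[:300,384:]=f(w); cv2.imwrite("pics/s4.png",o)
E
```

```text
(no output)
```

View pics/s4.png

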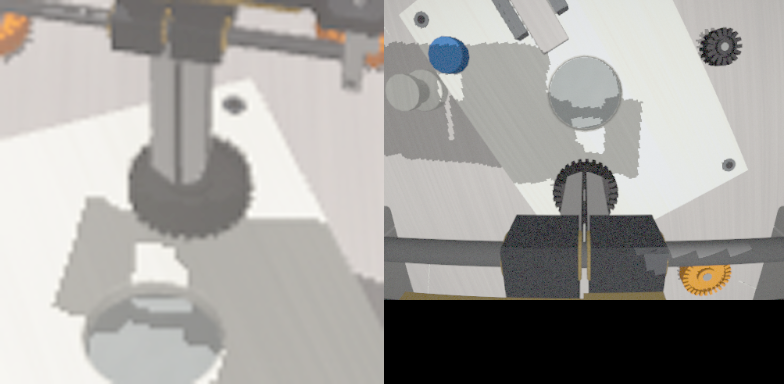

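```bash
python3 - <<'E'
from h import *
p=get_tool_pos(); R=np.array(get_tcp_rot()); print(p,R.round(3).tolist())
for n in ("wrist","side"):
    c=read_camera(n)
    for dz in (0,.01,.02,.03): print(n,dz,w2px(c,[p+[0,0,dz],p+R[:,0]*.008+[0,0,dz],p-R[:,0]*.008+[0,0,dz]]).round(1).tolist())
    for z in (.03,.044): print("blank@start",w2px(c,[[.5283,-.0932,z],[.5283,-.0632,z],[.4983,-.0932,z],[.5583,-.0932,z]]).round(1).tolist(),w2px(c,[*NEST,.03]).round(1))
    print([(d["point"].round(4) if hasattr(d["point"],"round") else d["point"],d["p"]) for d in look_for(c,"blank")])
E
```

```text
[ 0.53329771 -0.0694334   0.03551269] [[0.205, 0.979, 0.0], [0.979, -0.205, 0.0], [0.0, 0.0, -1.0]]
wrist 0 [[254.6, 213.6], [254.6, 202.8], [254.6, 224.2]]
wrist 0.01 [[254.5, 218.7], [254.5, 207.5], [254.6, 229.7]]
wrist 0.02 [[254.5, 224.2], [254.4, 212.6], [254.5, 235.7]]
wrist 0.03 [[254.4, 230.3], [254.4, 218.1], [254.4, 242.2]]
blank@start [[254.7, 241.9], [246.0, 204.3], [215.4, 249.4], [294.5, 234.2]] [[254.4 122. ]]
blank@start [[254.6, 250.4], [245.4, 210.8], [213.1, 258.2], [296.8, 242.3]] [[254.4 122. ]]
[([0.6469, -0.2496, 0.01], 0.77), ([0.5384, -0.0842, 0.0417], 0.6)]
side 0 [[262.1, 212.0], [261.3, 215.0], [262.8, 209.1]]
side 0.01 [[262.0, 208.8], [261.2, 211.7], [262.8, 205.9]]
side 0.02 [[262.0, 205.5], [261.2, 208.4], [262.8, 202.6]]
side 0.03 [[262.0, 202.1], [261.2, 205.1], [262.8, 199.2]]
blank@start [[264.4, 205.1], [264.5, 216.2], [278.9, 205.0], [249.9, 205.1]] [[255.6 238.1]]
blank@start [[264.4, 200.5], [264.6, 211.6], [279.1, 200.5], [249.8, 200.6]] [[255.6 238.1]]
[([0.5237, -0.0846, 0.0409], 0.97), ([0.4156, -0.2265, 0.0079], 0.72), ([0.6519, -0.2305, 0.0123], 0.51)]
```

The blank has not moved (its outline is in its start position), and the fingers passed over it without contact. So the real finger tips must be higher than the TCP reading. I'll raise the arm and measure the tips in the open.

```bash
python3 - <<'E'
from h import *
B=np.array([.5283,-.0932]); d=NEST-B; u=d/np.linalg.norm(d)
p=get_tool_pos(); f=lambda i:(255*(i/255.)**.45).astype(np.uint8)
move_l([p[0],p[1],.045]); c0=read_camera("side")
s=B-u*.056
move_l([p[0],p[1],.10]); c1=read_camera("side"); 
move_l([*s,.10]); move_l([*s,.0355]); c2=read_camera("side"); w=read_camera("wrist")
q=get_tool_pos(); print(get_time(),q,get_grip_width(),get_wrist_force(), w2px(c2,q), w2px(w,q))
for n,c in (("c1",c1),("c2",c2)): print(n,findblank(c,B))
print(w2px(c1,[p[0],p[1],.1]))
g=lambda c:cv2.resize(f(c["color"][150:250,210:310]),(390,390),interpolation=2)
g2=cv2.resize(f(w["color"][150:300,180:330]),(390,390),interpolation=2)
cv2.imwrite("pics/s5.png",np.hstack([g(c2),g2]))
E
```

```text
10.7083 [ 0.51754762 -0.14804856  0.03668967] 0.0018231965449300705 [ 0.1716343   0.12463586 -0.46132948] [[269.22038414 183.88825966]] [[254.64462262 213.82265656]]
c1 (array([ 0.52876977, -0.09229129]), np.float64(0.8939816660023914))
c2 (array([ 0.52905313, -0.09428582]), np.float64(0.9413996206449037))
[[262.0076741  190.13638534]]
```

View pics/s5.png

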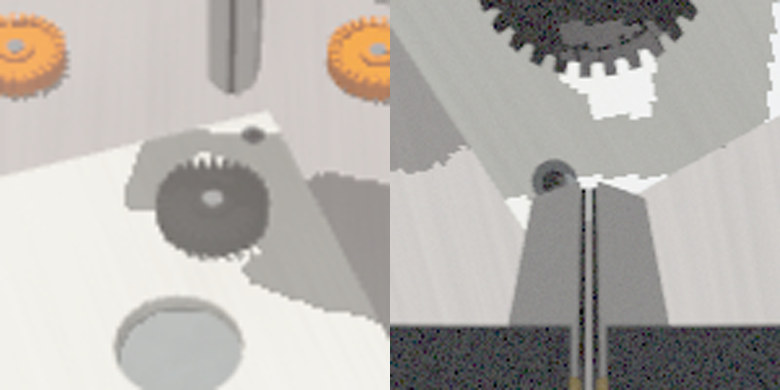

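The tips show at side (269.7,173.6), but the TCP projects to row 183.9. By both cameras the visible tips are well above the reported TCP. A gentle touch-down on the bare deck will settle the real tip height.

```bash
python3 - <<'E'
from h import *
B=np.array([.5285,-.0935]); d=NEST-B; u=d/np.linalg.norm(d); s=B-u*.047
z=.0367; move_l([*s,z]); sleep(.1); f0=np.array(get_wrist_force()); L=[]
while z>-.008:
    z-=.002; move_l([*s,z],rate=.04); f=np.array(get_wrist_force())-f0; L.append((round(z,4),round(get_tool_pos()[2],4),round(f[2],1)))
    if np.linalg.norm(f)>4: break
print(L,get_time(),f,get_torque())
c=read_camera("side"); print(findblank(c,B))
E
```

```text
[(0.0347, np.float64(0.0345), np.float64(0.3)), (0.0327, np.float64(0.0325), np.float64(1.0)), (0.0307, np.float64(0.0306), np.float64(-0.2)), (0.0287, np.float64(0.0286), np.float64(0.8)), (0.0267, np.float64(0.0266), np.float64(0.9)), (0.0247, np.float64(0.0245), np.float64(0.1)), (0.0227, np.float64(0.0226), np.float64(0.3)), (0.0207, np.float64(0.0206), np.float64(0.6)), (0.0187, np.float64(0.0186), np.float64(1.1)), (0.0167, np.float64(0.0166), np.float64(0.3)), (0.0147, np.float64(0.0146), np.float64(0.3)), (0.0127, np.float64(0.0126), np.float64(0.9)), (0.0107, np.float64(0.0106), np.float64(0.8)), (0.0087, np.float64(0.0086), np.float64(1.1)), (0.0067, np.float64(0.0066), np.float64(0.2)), (0.0047, np.float64(0.0046), np.float64(1.3)), (0.0027, np.float64(0.0026), np.float64(0.0)), (0.0007, np.float64(0.0005), np.float64(1.0)), (-0.0013, np.float64(-0.0015), np.float64(1.1)), (-0.0033, np.float64(-0.0034), np.float64(0.6)), (-0.0053, np.float64(-0.0054), np.float64(0.7)), (-0.0073, np.float64(-0.0074), np.float64(1.0)), (-0.0093, np.float64(-0.0092), np.float64(1.7))] 16.8083 [0.00388921 0.16318126 1.72548505] [-0.13776102  0.00847352 -0.01135538]
(array([ 0.52913281, -0.09477734]), np.float64(0.9267955801104972))
```

```bash
python3 - <<'E'
from h import *
p=get_tool_pos(); z=p[2]; L=[]
while z>-.02:
    z-=.0015; move_l([p[0],p[1],z],rate=.06); f=np.array(get_wrist_force()); L.append((round(z,4),round(get_tool_pos()[2],4),f.round(1).tolist()))
    if np.linalg.norm(f)>4: break
c=read_camera("side");w=read_camera("wrist")
print(L,get_time())
g=lambda i:(255*(i/255.)**.45).astype(np.uint8)
cv2.imwrite("pics/s6.png",np.hstack([cv2.resize(g(c["color"][150:250,210:310]),(390,390),interpolation=2),cv2.resize(g(w["color"][150:300,180:330]),(390,390),interpolation=2)]))
E
```

```text
[(np.float64(-0.0107), np.float64(-0.0093), [-9.1, 3.0, 21.1])] 17.2083
```

View pics/s6.png

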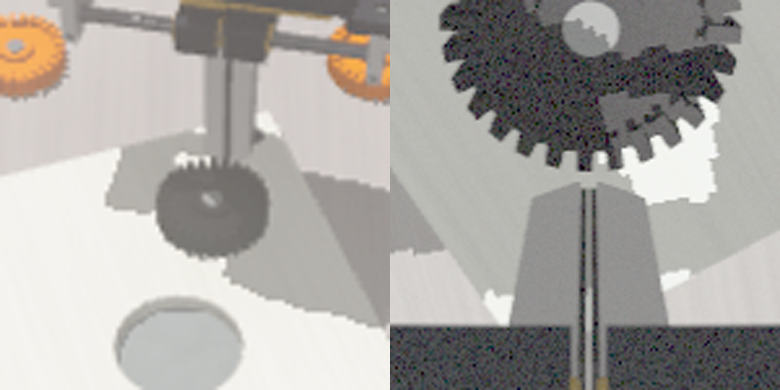

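The deck contact came at reading -0.0093 with the deck at 0.030, so the real tips are 39.3 mm above the reported TCP. The wrist view shows the tip centred laterally. I'll apply this offset and push.

```bash
echo 'DZ=.0393' >> h.py; python3 - <<'E'
from h import *
B=np.array([.5285,-.0935]); d=NEST-B; u=d/np.linalg.norm(d); Z=.0355-DZ
p=get_tool_pos(); move_l([p[0],p[1],Z]); sleep(.1); print(get_wrist_force())
b=NEST-u*.022
move_l([*(b-u*.038),Z],rotx(u).tolist(),rate=.06)
print(get_time(),get_wrist_force(),get_tool_pos())
for n in ("side","wrist"):
    c=read_camera(n); print(n,findblank(c,b)); 
    if n=="side": s=c
    else: print([(d["point"],d["p"]) for d in look_for(c,"blank")])
print("want",b)
g=lambda i:(255*(i/255.)**.45).astype(np.uint8)
cv2.imwrite("pics/s7.png",np.hstack([cv2.resize(g(s["color"][170:270,210:310]),(390,390),interpolation=2),cv2.resize(g(c["color"][60:260,155:355]),(390,390),interpolation=2)]))
E
```

```text
[-0.29178308  0.45651249 -0.08412028]
18.95 [ 0.4146366  -0.34898996  0.78848171] [ 0.53405858 -0.06672922 -0.00378144]
side (array([ 0.54188   , -0.02691072]), np.float64(0.9396380012124361))
wrist (array([ 0.54304127, -0.02527564]), np.float64(0.8197300944669366))
[([0.5447, -0.028, 0.0412], 0.96), ([0.6516, -0.2245, 0.0066], 0.87)]
want [ 0.54175513 -0.0292463 ]
```

View pics/s7.png

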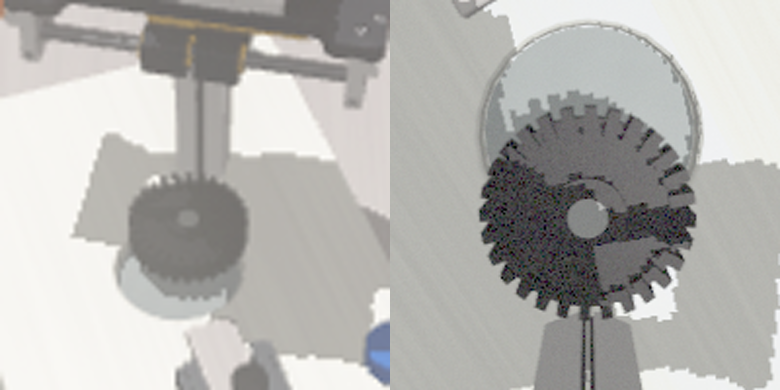

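The push works: the blank is half over the nest and in line with it. In the wrist crop the blank centre is at (587,218) and the nest centre at about (590,135). I'll push it the rest of the way in, watching the force.

```bash
python3 - <<'E'
from h import *
B=np.array([.5285,-.0935]); d=NEST-B; u=d/np.linalg.norm(d); Z=.0355-DZ; L=[]
for r in (.048,.044,.041,.039,.0375,.036,.0345):
    move_l([*(NEST-u*r),Z],rate=.05); f=np.array(get_wrist_force()); L.append((r,f.round(1).tolist()))
    if np.linalg.norm(f[:2])>10: break
print(L,get_time())
s=read_camera("side");c=read_camera("wrist"); print(findblank(s,NEST,.02),findblank(s,NEST,.03))
g=lambda i:(255*(i/255.)**.45).astype(np.uint8)
cv2.imwrite("pics/s8.png",np.hstack([cv2.resize(g(s["color"][190:290,210:310]),(390,390),interpolation=2),cv2.resize(g(c["color"][60:260,155:355]),(390,390),interpolation=2)]))
E
```

```text
[(0.048, [0.8, 0.5, 0.6]), (0.044, [0.5, -0.2, 0.2]), (0.041, [-0.3, -0.5, -0.1]), (0.039, [-0.5, 0.4, 0.3]), (0.0375, [0.6, 0.4, 0.1]), (0.036, [0.0, 0.5, 0.1]), (0.0345, [-0.2, 0.4, 0.2])] 20.9917
(array([ 0.54557166, -0.0114388 ]), np.float64(0.8841747984726347)) (array([ 0.54531939, -0.00456566]), np.float64(0.864751052761952))
```

View pics/s8.png

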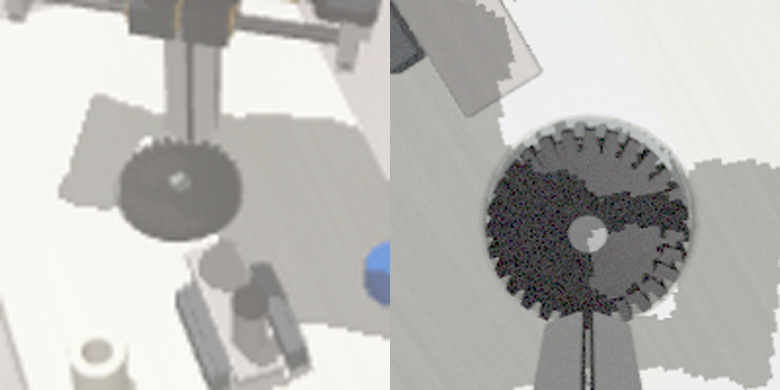

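The zero force, the wider rim gap and the blank's smaller apparent size (200 vs 213 px) suggest it dropped in, with the finger hovering over its rear edge. I'll back off and verify in the clear before touching the slide.

```bash
cat >> h.py <<'E'
a=np.radians(18.9); EX=np.array([np.cos(a),np.sin(a)]); EY=np.array([-np.sin(a),np.cos(a)])
E
python3 - <<'E'
from h import *
p=get_tool_pos(); move_l([p[0],p[1],.095-DZ],rate=.2)
t=NEST+EY*.129-EX*.001
R=bestrot(-EY,[*t,.105-DZ]); goto([*t,.105-DZ],R); print(get_time(),get_joints().round(1))
s=read_camera("side"); c=read_camera("wrist"); 
for zb in (.02,.03): print(zb,findblank(s,NEST,zb),findblank(c,NEST,zb))
m=[(d["point"],d["p"]) for d in look_for(c,"slide")]; print(m)
g=lambda i:(255*(i/255.)**.45).astype(np.uint8)
cv2.imwrite("pics/s9.png",np.hstack([cv2.resize(g(s["color"][190:290,205:305]),(390,390),interpolation=2),cv2.resize(g(c["color"]),(400,390))]))
E
```

```text
22.225 [  8.7  19.2  98.9  -0.   62.  -10.2]
0.02 (array([ 0.54039022, -0.01677441]), np.float64(0.7243488680078198)) (array([ 0.54594933, -0.00454871]), np.float64(0.6097437081505426))
0.03 (array([ 0.54053252, -0.00871147]), np.float64(0.7124380514928079)) (array([ 0.54675621, -0.0036334 ]), np.float64(0.6013919437969864))
[([0.5077, 0.1052, 0.0416], 0.65), ([0.5104, 0.0946, 0.0318], 0.56)]
```

View pics/s9.png

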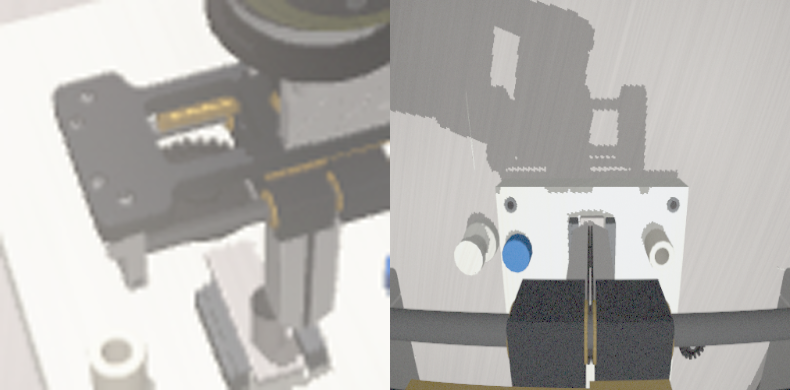

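The gripper hides the blank here. The finger is in line with the bar (wrist crop x≈590). All 12 views are used, so the remaining checks are numeric. I'll swing the arm clear and fit the blank from both fixed cameras.

```bash
python3 - <<'E'
from h import *
set_joints([60,0,80,0,90,get_joints()[5]])
print(get_time(),get_tool_pos())
for n in ("side","top"):
    c=read_camera(n)
    for zb in (.02,.03): print(n,zb,[np.round(v,4) for v in findblank(c,NEST,zb)])
    print([(np.round(d["point"],4),round(d["p"],2)) for d in look_for(c,"blank")],[(np.round(d["point"],4),round(d["p"],2)) for d in look_for(c,"post_top")])
    cv2.imwrite(f"pics/{n}9.png",c["color"])
    # black cap of the post
    g=cv2.cvtColor(c["color"],cv2.COLOR_BGR2GRAY); q=NEST+EY*.099; m=(sil(c,q,[.074],.016,1)>0)&(g<(35 if n=="top" else 60))
    y,x=np.nonzero(m); w=px2w(c,[(x.mean(),y.mean())],.074)[0]-NEST; print("cap",len(x),w@EX,w@EY)
E
```

```text
24.3167 [0.21969538 0.45247886 0.37665727]
side 0.02 [array([ 0.5466, -0.0089]), np.float64(0.8774)]
side 0.03 [array([ 0.5465, -0.004 ]), np.float64(0.8584)]
[(array([ 0.4315, -0.2332,  0.007 ]), 0.76), (array([ 0.5415, -0.0047,  0.0303]), 0.6), (array([ 0.6444, -0.2373,  0.0096]), 0.56)] [(array([0.5223, 0.0863, 0.037 ]), 0.67)]
cap 73 3.475184311102927e-05 0.10255086381975674
top 0.02 [array([ 0.5459, -0.0082]), np.float64(0.9648)]
top 0.03 [array([ 0.5443, -0.0093]), np.float64(0.9621)]
[(array([ 0.4281, -0.2402,  0.0117]), 0.77), (array([ 0.6454, -0.2419,  0.0105]), 0.75), (array([ 0.5477, -0.0093,  0.0286]), 0.62)] [(array([0.5198, 0.0684, 0.0426]), 0.56)]
cap 70 -0.0011593480469211433 0.09869597651896825
```

At the nest-floor height both views agree: side (0.5466,-0.0089), top (0.5459,-0.0082), nest (0.5462,-0.0077). The two heights would differ by about 5 mm otherwise, so the blank lies in the nest. Next is the slide.

```bash
python3 - <<'E'
from h import *
t=NEST+EY*.129; R=rotx(EY).tolist(); Z=.053-DZ
goto([*t,.105-DZ],R); move_l([*t,Z],rate=.1); print(get_time(),get_wrist_force())
y=.129; L=[]
while y>.074:
    y-=.004 if y>.092 else .0015
    move_l([*(NEST+EY*y),Z],rate=.06); f=float(np.array(get_wrist_force())[:2]@EY); L.append((round(y,4),round(f,1)))
    if abs(f)>8 : break
print(L,get_time(),get_wrist_force(),(get_tool_pos()[:2]-NEST)@EY)
E
```

```text
27.225 [-0.23889242  0.55320799  0.09026715]
[(0.125, -0.5), (0.121, 0.8), (0.117, 0.7), (0.113, 1.5), (0.109, 0.4), (0.105, 0.8), (0.101, 0.2), (0.097, 0.1), (0.093, 0.0), (0.089, 0.1), (0.0875, 1.0), (0.086, 1.8), (0.0845, 4.7), (0.083, 15.3)] 30.725 [-4.73723685 14.54157262  2.91982199] 0.08461022743240833
```

```bash
python3 - <<'E'
from h import *
R=rotx(EY).tolist(); t=NEST+EY*.11
move_l([*t,.053-DZ],rate=.1); move_l([*t,.11-DZ],rate=.15); set_joints([60,0,80,0,90,get_joints()[5]])
print(get_time(),get_tool_pos())
for n in ("side","top"):
    c=read_camera(n); g=cv2.cvtColor(c["color"],cv2.COLOR_BGR2GRAY).astype(int); g0=cv2.cvtColor(cv2.imread(f"pics/{n}9.png"),cv2.COLOR_BGR2GRAY).astype(int)
    q=NEST+EY*.067; m=(sil(c,q,[.074],.016,1)>0)&(g<(35 if n=="top" else 60)); y,x=np.nonzero(m); w=px2w(c,[(x.mean(),y.mean())],.074)[0]-NEST; print(n,"cap",len(x),w@EX,w@EY)
    # profile along bar centreline at tongue top z=.042
    ys=np.arange(0,.04,.002)
    for o in (-.006,.006):
        px=w2px(c,np.c_[NEST+EX*o+EY*ys[:,None],np.full(len(ys),.042)]).round().astype(int); print(o,[(round(1000*s),g0[b,a],g[b,a]) for s,(a,b) in zip(ys,px)])
    print([ (np.round(v,4)) for v in findblank(c,NEST,.02)])
    for k,(xy,z) in dict(bush=((.586,.11),.04),cap=((.444,.05),.04),pin=((.676,.01),.01),pul=((.394,.028),.02)).items():
        a,b=w2px(c,[*xy,z])[0].astype(int); print(k,np.abs(g-g0)[b-12:b+13,a-12:a+13].mean().round(1),end=" ")
    print()
print(get_time(),get_wrist_force())
E
```

```text
33.6583 [0.21968037 0.45250375 0.37667173]
side cap 55 0.0007589782997790691 0.06839341942850173
-0.006 [(0, np.int64(52), np.int64(52)), (2, np.int64(50), np.int64(51)), (4, np.int64(51), np.int64(51)), (6, np.int64(57), np.int64(57)), (8, np.int64(51), np.int64(51)), (10, np.int64(51), np.int64(51)), (12, np.int64(51), np.int64(60)), (14, np.int64(48), np.int64(135)), (16, np.int64(50), np.int64(142)), (18, np.int64(50), np.int64(142)), (20, np.int64(50), np.int64(142)), (22, np.int64(51), np.int64(143)), (24, np.int64(50), np.int64(143)), (26, np.int64(49), np.int64(143)), (28, np.int64(48), np.int64(144)), (30, np.int64(49), np.int64(142)), (32, np.int64(48), np.int64(143)), (34, np.int64(47), np.int64(142)), (36, np.int64(47), np.int64(137)), (38, np.int64(100), np.int64(75))]
0.006 [(0, np.int64(65), np.int64(67)), (2, np.int64(76), np.int64(77)), (4, np.int64(66), np.int64(66)), (6, np.int64(106), np.int64(105)), (8, np.int64(72), np.int64(73)), (10, np.int64(53), np.int64(54)), (12, np.int64(51), np.int64(146)), (14, np.int64(49), np.int64(148)), (16, np.int64(49), np.int64(1
[... 1354 characters left out ...]
int64(19)), (8, np.int64(20), np.int64(19)), (10, np.int64(18), np.int64(17)), (12, np.int64(19), np.int64(64)), (14, np.int64(20), np.int64(107)), (16, np.int64(18), np.int64(108)), (18, np.int64(18), np.int64(107)), (20, np.int64(15), np.int64(107)), (22, np.int64(16), np.int64(107)), (24, np.int64(22), np.int64(107)), (26, np.int64(38), np.int64(107)), (28, np.int64(81), np.int64(108)), (30, np.int64(119), np.int64(107)), (32, np.int64(137), np.int64(107)), (34, np.int64(137), np.int64(107)), (36, np.int64(137), np.int64(107)), (38, np.int64(137), np.int64(106))]
[array([ 0.5463, -0.0087]), np.float64(0.8505)]
bush 0.4 cap 0.4 pin 0.7 pul 0.4 
33.7583 [-0.31990369 -1.36678132 -0.31395974]
```

The tongue's nose is 12 mm from the nest centre in both views, which is exactly the home position. The blank and bystanders are undisturbed and the arm is clear.

```bash
python3 -c "
from cell import *
sign_off(); print(get_time())"
```

```text
the job is handed in; nothing more can be done
the job is handed in; nothing more can be done
```

The blank is flat in the nest, the hold-down slide is home over it, and the job is handed in at about 34 s of the 48 s allowed. `sign_off()` gives no verdict, so this rests on my own checks.

**What I did:** I pushed the blank straight into the nest with the shut fingertips. I then pushed the slide's post until it hit its stop, with about 15 N at the wrist, and moved the arm clear.

**What went wrong on the way:** My first push passed over the blank without touching it. The real fingertips are about 39 mm above the reported TCP. I found this from the pictures and a gentle touch-down on the deck that reached 21 N, then used that offset for everything after.

**Last checks:**
- **Blank:** before the slide went in, both cameras put its centre within about 1.3 mm of the nest, assuming it lies on the nest floor. I did not measure tilt. The tongue passed over the blank without catching, which fits it lying flat.
- **Slide:** both views put the tongue's nose about 12 mm from the nest centre, which is the home position. The post moved about 31 to 34 mm from where it started.
- **Bystanders:** the bushing, cap, pinion and puller look the same in pictures from before and after the slide push. I did not check the scraper numerically, but the arm never went near it.

**Disagreements:** after the slide went home, the fit of the blank was weaker because the tongue covers part of it. The two views then differed by about 2 mm along y. All 12 picture views were used by then, so the final checks are from numbers only.

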